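Sort camera parts into their trays

ROBOT

A 6-joint arm with a two-finger parallel gripper is mounted at the origin on the work surface. World frame = base frame: x ahead of the robot, y to its left, z up, the work surface at z = 0. Lengths are in m, angles in degrees, forces in N, time in s.
With the tool pointing down it reaches from about 0.3 to 0.75 m from the base axis. Payload 8.5 kg.
Tool frame: the origin (TCP) lies at the very end of the fingers, on their centre line; the grasp point (between the pads) lies grip_point_offset behind it (grip_point_offset is the distance from the TCP to the grasp point, in m); z points along the fingers, x is the direction in which the jaws open and shut, and the axes are right-handed (so a half turn about z gives the same grasp; the last joint's range is limited). The gripper opens to 85 mm and grips with 20 to 120 N. Pads are 22 mm wide; open, the fingers measure 114 mm over their backs; the gripper's body (76 mm by 85 mm) begins 54 mm behind the grasp point. The pads swing forward as they close: fully open they stand 13 mm farther back than shut.
Start: joints at [-86.075, 21.807, 74.336, -0, 83.858, -12.336], TCP at [0.154, -0.528, 0.231] pointing down, gripper open.
Joint ranges: [-178.18, 178.18], [-50.72, 133.34], [12.68, 142.11], [-81.47, 261.47], [9.98, 163.14], [-165.26, 165.26]. Speed limits (degrees/s): [136.94, 136.94, 180, 180, 180, 180].

INTERFACE

Orientations are given as a 3x3 rotation matrix whose columns are the frame's x, y, z axes.
In Python, from rig import observe, get_image, close_job, grip_point_offset gives the robot as it stands.
- The arm moves only by the shell command python3 -m inch 'ROWS' [FORCE]. ROWS is a JSON object of lists of equal length, an entry for each row: "jaw": the opening, from 0 (shut) to 1 (fully open); "offset": the shift along the tool's x, y, z scaled (see below), a list of three; "roll": the turn about the tool's z scaled (see below). A call has 1 to 20 rows; each row is the pose to reach, as a shift and turn from the pose measured when the call began, along the tool's axes at that moment, turning the shorter way round; what a row does not reach only later rows make up. The controller multiplies each number of a shift by 250 mm and each number of a turn by 180 degrees. A row lasts 1/12 s, in which the tool goes at most 41.7 mm and 7.16 degrees, less where a joint would pass 70% of its speed; a pose out of reach is approached as far as the arm can. A call with a number of a shift or a turn outside -1 to 1 is refused whole. A call with a gripper value outside its range is refused whole. The fingers move at their own pace and stop on an object; FORCE is the grip in N (left out, the last holds). Time passes only in rows, so rows that repeat a pose let the fingers close. It gives the time, the measured TCP pose, the force and the opening at its end, in the units of the state.
- observe(): the state, without advancing time (a new reading comes with each control period).
- get_image(name): name is "scene" or "top" or "wrist"; returns a dict with "img" (480x640x3 uint8, red, green, blue), "vfov" (degrees; the focal length in pixels is half the picture's height over the tangent of half this angle, whatever the lens; pixels are square), "cx", "cy" (the principal point, pixels), "dist" ([k1, k2, p1, p2, k3] as OpenCV has them; the pictures are not rectified), "position" and "rotation" of the camera in the world; the wrist camera has in their place "hand_eye" (4x4, takes a point from camera to tool coordinates, whose origin is the TCP and whose axes are the tool frame's). Camera axes: x right, y down, z forward; pixel columns grow to the right and rows downward; lengths in m; the calibration is good to about 2 mm. A picture is of the moment at which its call begins: read the wrist's pose just before it. There is no depth.
- close_job(): hands the job in, once; it reports no verdict.
The state is a dict: "time_s": time; "q": joint angles; "qvel": joint speeds; "joint_efforts": joint torques, N m; "position": TCP position; "tool_rot": TCP orientation; "ft_force": force on the tool from outside, world axes, zero at the start; "wrist_torque": the same for the moment, N m; "grip_width": finger opening in m.
Only numpy, scipy, OpenCV 4.12 (cv2) and the standard library are available. Lean on these libraries where they do the work, as an engineer would, in place of code of your own. Each camera call takes 0.05 s, during which the arm holds its last target. There are 200 camera calls.

TASK

Clear the bench: put the steel ring, the brass ring, the black shutter plate and the lens cell each into the tray that already holds its kind, lying flat (the lens cell standing) on the middle of the grey spot in the empty bay, the shutter plate turned to match the one already there, its length across the tray (either way round). Then set the yellow cap squarely on top of the lens cell, grip upward, like the one already in that tray. Never tip the lens cell over, and leave the red screwdriver where it lies.

Things in the scene. Friction and masses are not known exactly. Their poses are not given: they have to be found in the camera images.
- ring_steel: Loose knurled silvery steel ring lying flat, outside diameter 50 mm (about 51 over the knurls), hole 38 mm, 18 mm high, 80 g. Origin: centre of its underside, z up.
- ring_brass: Loose knurled orange-brown brass ring lying flat, outside diameter 50 mm (about 51 over the knurls), hole 38 mm, 18 mm high, 80 g. Origin: centre of its underside, z up.
- shutter: Loose black shutter plate, 120 g: octagonal flange 78 mm long (x), 60 wide (y), 6 thick; on its middle a round black boss, 46 mm diameter, from 6 to 22 mm above the underside (grip it there), with a cream disc on top; a small steel screw head at each end of the flange. Origin: centre of the underside, x along its length, z up.
- lens_cell: Loose lens cell standing upright: a black cylinder 50 mm in diameter, 34 mm high, 150 g, with a violet glass disc on its flat top. Origin: centre of its underside, z up.
- cap: Loose yellow cap: a disc 60 mm in diameter and 8 mm thick, flat underneath, with a round yellow grip of 32 mm diameter on its middle from 8 to 22 mm above the underside; 30 g. Origin: centre of its underside, z up.
- screwdriver: Loose small screwdriver lying on the mat among the parts, 120 mm long, red square handle 60 mm long and 16 mm thick, then a thin steel shaft of 60 mm. Origin: where handle and shaft meet, at mat height; x towards the tip, z up. To be left alone.
- tray_steel: Fixed dark blue tray, 191 x 122 mm, walls 3 thick, 15 high over all, floor 3 thick. Empty bay 110 (x) by 116 (y) inside with a dark grey spot of 64 mm diameter at its centre; behind it (tray +x) a bay holding two steel rings in a stack 36 mm high, fixed, 94 mm from the spot. Origin: underside, below the spot's centre; x towards the full bay, z up.
- tray_brass: Fixed dark blue tray, 191 x 122 mm, walls 3 thick, 15 high over all, floor 3 thick. Empty bay 110 (x) by 116 (y) inside with a dark grey spot of 64 mm diameter at its centre; behind it (tray +x) a bay holding two brass rings in a stack 36 mm high, fixed, 94 mm from the spot. Origin: underside, below the spot's centre; x towards the full bay, z up.
- tray_shutter: Fixed cream tray, 191 x 122 mm, walls 3 thick, 15 high over all, floor 3 thick. Empty bay 110 (x) by 116 (y) inside with a dark grey spot of 64 mm diameter at its centre; behind it (tray +x) a bay holding another black shutter plate, 22 mm high, its length along tray y, fixed, 94 mm from the spot. Origin: underside, below the spot's centre; x towards the full bay, z up.
- tray_lens: Fixed cream tray, 191 x 122 mm, walls 3 thick, 15 high over all, floor 3 thick. Empty bay 110 (x) by 116 (y) inside with a dark grey spot of 64 mm diameter at its centre; behind it (tray +x) a bay holding another lens cell with its yellow cap on, 56 mm high together, fixed, 94 mm from the spot. Origin: underside, below the spot's centre; x towards the full bay, z up.

How it is judged:
By the outcome, as a careful person would: the job done as asked, in the order asked, and still so for the second after the job is handed in, with the robot touching nothing.
It also fails if it takes over 120 s, if anything falls off the work surface, if the arm or the gripper's body presses on something with over 40 N, if the wrist force passes 120 N, or if a joint passes its speed limit or range.

## Working session

There is one attempt and no reset: what is moved stays moved. The work goes in short steps, Python scripts to look and compute and a shell command to move; the robot and the scene stay as the last step left them, time stands still between calls to the robot, and variables do not carry over. Pictures are saved under pics/ and viewed, about 12 in all and at most 16, crops included, and the job is handed in when it is done.

```bash
ls; mkdir -p pics
python3 - <<'E'
from rig import *
import cv2
s=observe(); print(s); print(grip_point_offset)
for n in("top","scene"):
    g=get_image(n); cv2.imwrite(f"pics/{n}0.png",g["img"][:,:,::-1]); print({k:v for k,v in g.items() if k!="img"})
E
```

```text
pics
{'time_s': 0.0, 'q': array([-8.60769453e+01,  2.18407777e+01,  7.43840431e+01, -3.24570433e-05,
        8.38581039e+01, -1.23363415e+01]), 'qvel': array([-0.03870762, -0.09107444, -0.03134926, -0.07248352, -0.06385254,
        0.05818563]), 'joint_efforts': array([-2.01881194e-03, -4.48461699e+01, -2.31280822e+01, -3.02272438e-04,
        4.76748421e-03,  1.87606662e-05]), 'position': array([ 0.15396482, -0.52771002,  0.23071795]), 'tool_rot': array([[ 2.79986442e-01, -9.60003949e-01, -9.95820983e-05],
       [-9.60002913e-01, -2.79986289e-01,  1.44387964e-03],
       [-1.41401178e-03, -3.08667618e-04, -9.99998953e-01]]), 'ft_force': array([0.51214443, 0.19142842, 0.0665928 ]), 'wrist_torque': array([-0.04486273,  0.03805177, -0.04344297]), 'grip_width': 0.08528330769061504}
0.0187
{'vfov': 48.146661335537715, 'cx': 316.21241394711643, 'cy': 242.63315999312275, 'dist': array([-0.13157042,  0.        ,  0.        ,  0.        ,  0.        ]), 'position': array([0.41432023, 0.00565047, 0.90518249]), 'rotation': array([[-0.02628071, -0.99295273,  0.11556033],
       [-0.99960631,  0.02723957,  0.00672584],
       [-0.00982626, -0.11533808, -0.99327769]])}
{'vfov': 45.770897745827575, 'cx': 318.4607066342213, 'cy': 243.5494882561509, 'dist': array([0.06032, 0.     , 0.     , 0.     , 0.     ]), 'position': array([ 1.17055098, -0.64236641,  0.77819225]), 'rotation': array([[ 0.71835017,  0.44439772, -0.53524172],
       [ 0.69554277, -0.44341132,  0.56533765],
       [ 0.01390252, -0.7783939 , -0.62762222]])}
```

View pics/top0.png

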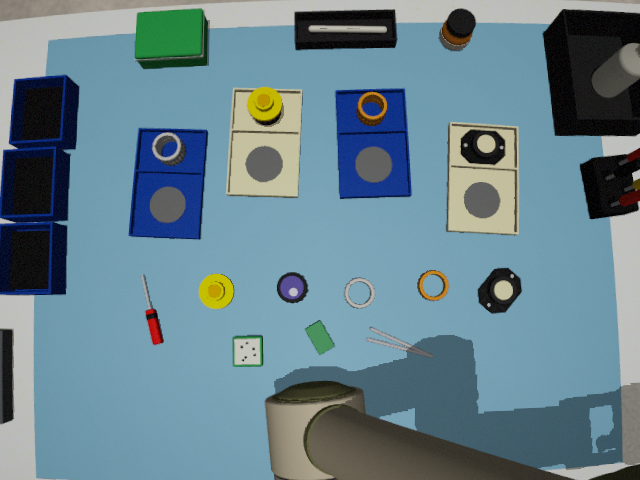

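View pics/scene0.png

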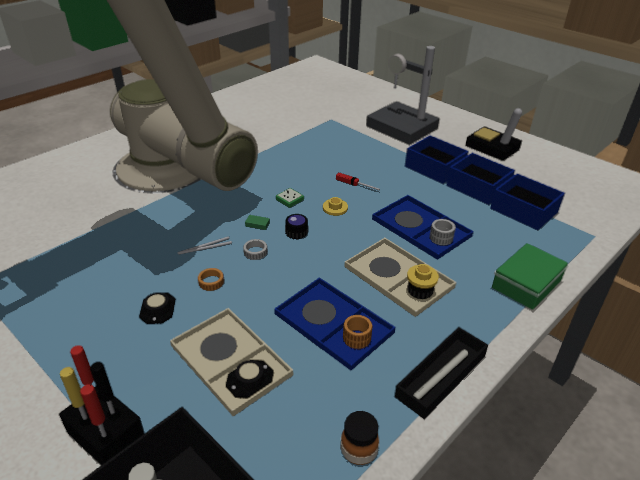

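```bash
cat > h.py <<'E'
from rig import *
import numpy as np, cv2
from scipy.spatial.transform import Rotation as Rn
def snap(n):
    s=observe(); g=get_image(n); f=240/np.tan(np.radians(g["vfov"]/2))
    g["K"]=np.array([[f,0,g["cx"]],[0,f,g["cy"]],[0,0,1]])
    if "hand_eye" in g:
        T=np.eye(4);T[:3,:3]=s["tool_rot"];T[:3,3]=s["position"];T=T@g["hand_eye"]
        g["rotation"],g["position"]=T[:3,:3],T[:3,3]
    g["hsv"]=cv2.cvtColor(g["img"],cv2.COLOR_RGB2HSV); return g
def ray(g,px,z):
    u=cv2.undistortPoints(np.array(px,float).reshape(-1,1,2),g["K"],np.array(g["dist"],float)).reshape(-1,2)
    d=np.c_[u,np.ones(len(u))]@g["rotation"].T; p=np.array(g["position"])
    return (p+d*((z-p[2])/d[:,2])[:,None])[:,:2]
def pix(g,P):
    R=np.array(g["rotation"]).T; r,_=cv2.Rodrigues(R)
    return cv2.projectPoints(np.array(P,float).reshape(-1,3),r,-R@g["position"],g["K"],np.array(g["dist"],float))[0].reshape(-1,2)
def go(x,y,z,yaw=None):
    "print offset/roll for TCP target; yaw = world angle of tool x, modulo 180"
    s=observe();R=s["tool_rot"];o=R.T@(np.array([x,y,z])-s["position"])/.25
    r=0
    if yaw is not None:
        cur=np.degrees(np.arctan2(R[1,0],R[0,0])); d=(yaw-cur+90)%180-90; r=-d/180
    print("offset",o.round(4),"roll",round(r,4),"dist mm",np.round(np.linalg.norm(o)*250),"yaw",np.degrees(np.arctan2(R[1,0],R[0,0])).round(2),"t",s["time_s"])
E
python3 - <<'E'
from h import *
g=snap("top")
C=dict(steel=(360,293),brass=(433,285),shutter=(500,290),lens=(292,288),cap=(216,291),s_steel=(168,205),s_lens=(264,164),s_brass=(374,164),s_shut=(482,200))
for k,c in C.items():
    H=g["hsv"][c[1]-24:c[1]+25,c[0]-24:c[0]+25]; z=dict(steel=.018,brass=.018,shutter=.022,lens=.034,cap=.008).get(k,.003)
    h,s,v=[H[...,i].astype(int) for i in range(3)]
    m={'steel':(s<45)&(v>90),'brass':(h<22)&(s>100)&(v>80),'shutter':(s<80)&(v>140),'lens':(h>115)&(h<150)&(s>60)&(v>60),'cap':(h>22)&(h<35)&(s>120)}.get(k,(s<40)&(v<140)&(v>40))
    m=m.astype(np.uint8)
    n,L,st,_=cv2.connectedComponentsWithStats(m); i=1+st[1:,4].argmax()
    cs,_=cv2.findContours((L==i).astype(np.uint8),cv2.RETR_EXTERNAL,cv2.CHAIN_APPROX_NONE)
    (ex,ey),ax,_=cv2.fitEllipse(max(cs,key=len)); 
    print(k,(round(ex+c[0]-24,1),round(ey+c[1]-24,1)),np.round(ax,1),st[i,4],ray(g,(ex+c[0]-24,ey+c[1]-24),z).round(4))
# tray axes: compare spot to mate
for k,a,b in(("steel",(131,238),(200,238)),("lens",(228,195),(298,196)),("brass",(340,197),(410,196)),("shut",(447,232),(517,234))):
    p=ray(g,[a,b],.015);d=p[0]-p[1];print(k,"tray y ang",np.degrees(np.arctan2(d[1],d[0])).round(1),np.linalg.norm(d))
big=np.hstack([cv2.resize(g["img"][y:y+70,x:x+100],None,fx=4,fy=4,interpolation=cv2.INTER_CUBIC) for x,y in((455,255),(430,180))])
cv2.imwrite("pics/c1.png",big[:,:,::-1])
go(.35,-.06,.2,-90)
E
```

```text
steel (359.2, 292.5) [29.4 29.8] 338 [[ 0.4329 -0.057 ]]
brass (433.1, 285.0) [28.9 29.1] 312 [[ 0.4417 -0.1799]]
shutter (503.1, 289.8) [17.8 18.2] 279 [[ 0.4297 -0.2968]]
lens (291.4, 287.0) [23.1 23.5] 397 [[0.4444 0.0537]]
cap (216.1, 290.8) [34.  34.2] 961 [[0.442  0.1816]]
s_steel (167.2, 204.3) [33.6 35.3] 977 [[0.5931 0.2676]]
s_lens (263.7, 163.5) [34.5 35.8] 1020 [[0.6594 0.099 ]]
s_brass (373.2, 164.1) [34.2 35.2] 992 [[ 0.653  -0.0901]]
s_shut (481.5, 199.5) [34.3 36. ] 1018 [[ 0.5863 -0.2753]]
steel tray y ang 88.4 0.11977447025429797
lens tray y ang 87.4 0.11892853158101875
brass tray y ang 89.4 0.11849963516806616
shut tray y ang 86.9 0.12100429069873796
offset [-1.5767 -1.2765  0.1255] roll 0.0903 dist mm 508.0 yaw -73.74 t 0.15
```

View pics/c1.png

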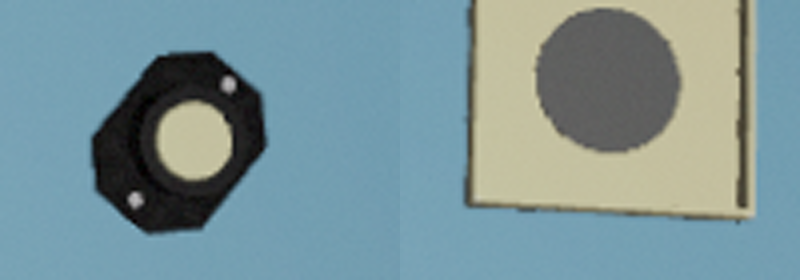

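The top view shows the parts in a row: cap (216,291), lens (291,287), steel (359,292), brass (433,285) and shutter (503,290). In the crop, the shutter's screws map to about (512,276) and (489,305). Moving over the steel ring.

```bash
python3 -m inch '{"jaw":[1,1,1,1,1,1,1,1,1],"offset":[[-1,-0.81,0],[-1,-0.81,0],[-1,-0.81,0],[-1,-0.81,0],[-1,-0.81,0],[-1,-0.81,0],[-1,-0.81,0],[-1,-0.81,0],[-1,-0.81,0]],"roll":[0.09,0.09,0.09,0.09,0.09,0.09,0.09,0.09,0.09]}' 30; python3 -c "
from h import *
print(get_image('wrist')['hand_eye'])
go(.433,-.057,.13,-90)"
```

```text
time_s: 0.9
position: [0.2791, -0.2266, 0.2312]
tool_rot: [[0.005, -1.0, 0.0], [-1.0, -0.005, 0.002], [-0.002, -0.0, -1.0]]
ft_force: [0.1, 0.5, -0.2]
grip_width: 0.0854
[[ 9.99999758e-01  6.50631937e-04  2.47358133e-04  3.84475700e-04]
 [-6.94377708e-04  9.57196060e-01  2.89439494e-01 -7.41557076e-02]
 [-4.84516512e-05 -2.89439596e-01  9.57196280e-01 -1.43845279e-01]
 [ 0.00000000e+00  0.00000000e+00  0.00000000e+00  1.00000000e+00]]
offset [-0.6843 -0.6199  0.4061] roll 0.0016 dist mm 252.0 yaw -89.71 t 0.95
```

```bash
python3 -m inch '{"jaw":[1,1,1,1,1,1,1,1,1,1],"offset":[[-0.68,-0.62,0.4],[-0.68,-0.62,0.4],[-0.68,-0.62,0.4],[-0.68,-0.62,0.4],[-0.68,-0.62,0.4],[-0.68,-0.62,0.4],[-0.68,-0.62,0.4],[-0.68,-0.62,0.4],[-0.68,-0.62,0.4],[-0.68,-0.62,0.4]],"roll":[0,0,0,0,0,0,0,0,0,0]}'; python3 -c "
from h import *
g=snap('wrist'); im=g['img'].copy()
for z in(0,.018):
  a=np.linspace(0,6.28,60)
  for p in pix(g,np.c_[.433+.025*np.cos(a),-.057+.025*np.sin(a),a*0+z]): cv2.circle(im,(int(p[0]),int(p[1])),1,(255,0,255),-1)
cv2.imwrite('pics/w1.png',im[:,:,::-1])
go(.433,-.057,.003)"
```

```text
time_s: 1.78
position: [0.4328, -0.0595, 0.132]
tool_rot: [[0.003, -1.0, 0.001], [-1.0, -0.003, 0.0], [-0.0, -0.001, -1.0]]
ft_force: [-0.3, -0.1, -0.1]
grip_width: 0.0851
offset [-9.900e-03 -3.000e-04  5.164e-01] roll 0 dist mm 129.0 yaw -89.84 t 1.8333
```

View pics/w1.png

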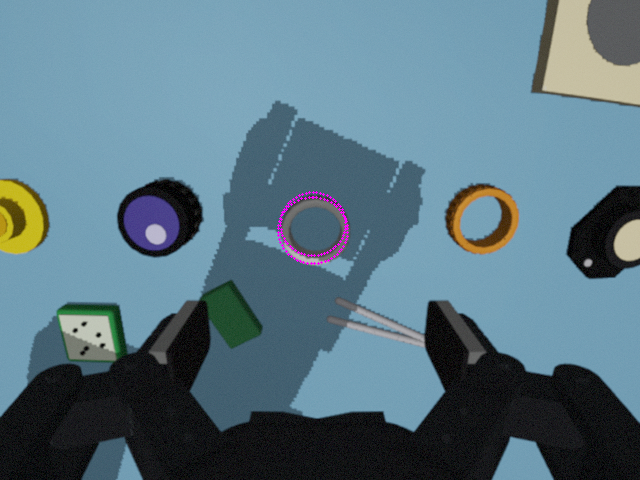

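The projected outline sits on the steel ring (314,229), so the top-view positions hold to about 1–2 mm. Grasping it.

```bash
python3 -m inch '{"jaw":[1,1,1,1,1,1,0,0,0,0,0,0,0,0],"offset":[[-0.01,0,0.17],[-0.01,0,0.33],[-0.01,0,0.45],[-0.01,0,0.51],[-0.01,0,0.515],[-0.01,0,0.515],[-0.01,0,0.515],[-0.01,0,0.515],[-0.01,0,0.515],[-0.01,0,0.515],[-0.01,0,0.515],[-0.01,0,0.515],[-0.01,0,0.515],[-0.01,0,0.515]],"roll":[0,0,0,0,0,0,0,0,0,0,0,0,0,0]}' 40; python3 -c "
from h import *
go(.593,.2676,.1)"
```

```text
time_s: 3.0
position: [0.4335, -0.0573, 0.0048]
tool_rot: [[0.003, -1.0, 0.004], [-1.0, -0.003, -0.001], [0.001, -0.004, -1.0]]
ft_force: [-3.0, -0.6, 12.6]
grip_width: 0.0478
offset [-1.2976 -0.6427 -0.3796] roll 0 dist mm 374.0 yaw -89.85 t 3.0
```

```bash
python3 -m inch '{"jaw":[0,0,0,0,0,0],"offset":[[0,0,-0.04],[0,0,-0.15],[0,0,-0.3],[0,0,-0.4],[0,0,-0.4],[0,0,-0.4]],"roll":[0,0,0,0,0,0]}'; python3 -c "
from h import *
g=snap('wrist'); cv2.imwrite('pics/w2.png',g['img'][:,:,::-1])
go(.593,.2676,.1)"
```

```text
time_s: 3.5
position: [0.4335, -0.0573, 0.1061]
tool_rot: [[0.003, -1.0, 0.007], [-1.0, -0.003, -0.002], [0.002, -0.007, -1.0]]
ft_force: [-0.3, 0.1, -2.2]
grip_width: 0.0474
offset [-1.2971 -0.6438  0.0207] roll 0 dist mm 362.0 yaw -89.85 t 3.55
```

View pics/w2.png

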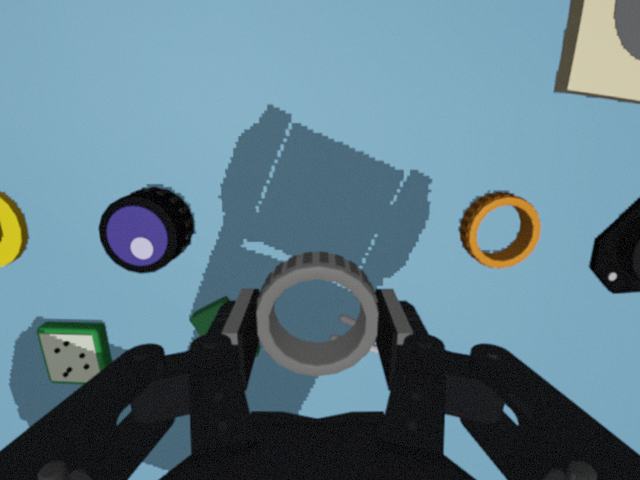

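The ring is held level, at (318,313). Carrying it to its tray.

```bash
python3 -m inch '{"jaw":[0,0,0,0,0,0,0,0,0],"offset":[[-1,-0.5,0],[-1,-0.5,0],[-1,-0.5,0],[-1,-0.5,0],[-1,-0.5,0],[-1,-0.5,0],[-1,-0.5,0],[-1,-0.5,0],[-1,-0.5,0]],"roll":[0,0,0,0,0,0,0,0,0]}'; python3 -c "
from h import *
go(.5931,.2676,.06)"
```

```text
time_s: 4.3
position: [0.5565, 0.1943, 0.1029]
tool_rot: [[0.005, -1.0, 0.001], [-1.0, -0.005, -0.002], [0.002, -0.001, -1.0]]
ft_force: [-0.7, -0.3, -1.9]
grip_width: 0.0477
offset [-0.2926 -0.1477  0.1713] roll 0 dist mm 92.0 yaw -89.71 t 4.3
```

```bash
python3 -m inch '{"jaw":[0,0,0,0,0,0],"offset":[[-0.29,-0.148,0],[-0.29,-0.148,0],[-0.29,-0.148,0.1],[-0.29,-0.148,0.17],[-0.29,-0.148,0.17],[-0.29,-0.148,0.17]],"roll":[0,0,0,0,0,0]}'; python3 -c "
from h import *
go(.5931,.2676,.009)
g=snap('wrist'); im=g['img'].copy()
a=np.linspace(0,6.28,80)
for p in pix(g,np.c_[.5931+.032*np.cos(a),.2676+.032*np.sin(a),a*0+.003]): cv2.circle(im,(int(p[0]),int(p[1])),1,(255,0,255),-1)
cv2.imwrite('pics/w3.png',im[:,:,::-1])"
```

```text
time_s: 4.8
position: [0.5924, 0.2656, 0.0591]
tool_rot: [[0.004, -1.0, -0.003], [-1.0, -0.004, -0.003], [0.003, 0.003, -1.0]]
ft_force: [-0.1, -0.0, -1.4]
grip_width: 0.0475
offset [-0.0085 -0.0033  0.2005] roll 0 dist mm 50.0 yaw -89.78 t 4.8
```

View pics/w3.png

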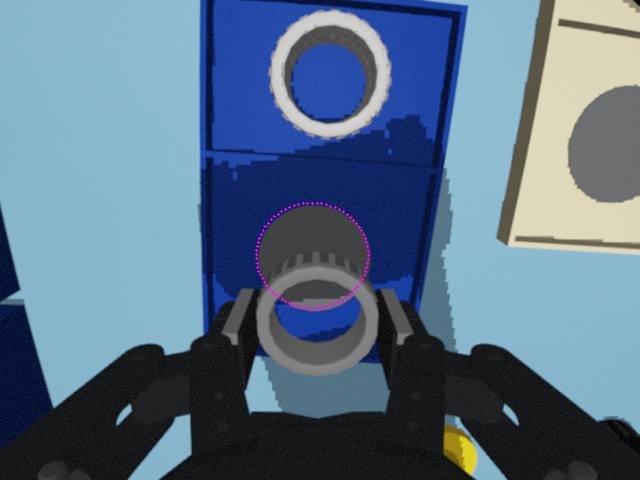

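The grey spot at (313,256) matches my estimate. Lowering and releasing.

```bash
python3 -m inch '{"jaw":[0,0,0,0,0,0.75,0.75,0.75,0.75,0.75,0.75,0.75,0.75],"offset":[[-0.0085,-0.003,0.1],[-0.0085,-0.003,0.18],[-0.0085,-0.003,0.203],[-0.0085,-0.003,0.203],[-0.0085,-0.003,0.203],[-0.0085,-0.003,0.203],[-0.0085,-0.003,0.203],[-0.0085,-0.003,0.203],[-0.0085,-0.003,0.1],[-0.0085,-0.003,0],[-0.0085,-0.003,-0.1],[-0.0085,-0.003,-0.2],[-0.0085,-0.003,-0.2]],"roll":[0,0,0,0,0,0,0,0,0,0,0,0,0]}'
cat >> h.py <<'E'
def ringat(g,x,y,z,lo,hi,r=45):
    c=pix(g,[[x,y,z]])[0].astype(int); x0,y0=max(c[0]-r,0),max(c[1]-r,0)
    m=cv2.inRange(g["hsv"][y0:c[1]+r,x0:c[0]+r],np.array(lo),np.array(hi)); m=cv2.morphologyEx(m,cv2.MORPH_CLOSE,np.ones((5,5)))
    cs,_=cv2.findContours(m,cv2.RETR_EXTERNAL,cv2.CHAIN_APPROX_NONE); (ex,ey),ax,_=cv2.fitEllipse(max(cs,key=cv2.contourArea))
    print("at",ray(g,[(ex+x0,ey+y0)],z).round(4),"px",round(ex+x0),round(ey+y0),"axes",np.round(ax,1))
E
python3 -c "
from h import *
g=snap('top'); ringat(g,.5931,.2676,.021,(0,0,90),(180,60,255),28)
cv2.imwrite('pics/c2.png',cv2.resize(g['img'][120:250,120:220],None,fx=3,fy=3)[:,:,::-1])
go(.4417,-.1799,.1)"
```

```text
time_s: 5.93
position: [0.596, 0.2688, 0.1167]
tool_rot: [[0.004, -1.0, 0.01], [-1.0, -0.004, 0.0], [-0.0, -0.01, -1.0]]
ft_force: [0.7, 0.3, 0.9]
grip_width: 0.0642
at [[0.5879 0.2651]] px 166 205 axes [26.1 34.3]
offset [1.7909 0.6213 0.0527] roll 0 dist mm 474.0 yaw -89.77 t 5.9833
```

View pics/c2.png

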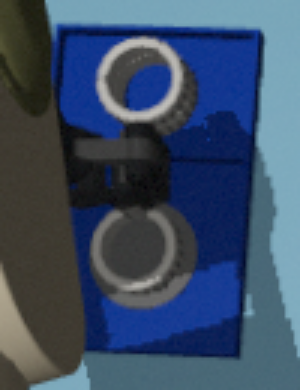

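The steel ring lies on the spot, at crop (136,247); I'll measure it exactly once the arm is clear. Next is the brass ring.

```bash
python3 -m inch '{"jaw":[1,1,1,1,1,1,1,1],"offset":[[1,0.35,0],[1,0.35,0],[1,0.35,0],[1,0.35,0],[1,0.35,0],[1,0.35,0],[1,0.35,0],[1,0.35,0]],"roll":[0,0,0,0,0,0,0,0]}'; python3 -c "
from h import *
go(.4417,-.1799,.06,-90)"
```

```text
time_s: 6.65
position: [0.5075, 0.0154, 0.1131]
tool_rot: [[-0.0, -1.0, 0.005], [-1.0, 0.0, -0.001], [0.001, -0.005, -1.0]]
ft_force: [0.4, 0.6, 1.2]
grip_width: 0.0855
offset [0.7812 0.264  0.2115] roll -0.0 dist mm 213.0 yaw -90.01 t 6.65
```

```bash
python3 -m inch '{"jaw":[1,1,1,1,1,1,1,1,1],"offset":[[0.78,0.264,0],[0.78,0.264,0],[0.78,0.264,0],[0.78,0.264,0],[0.78,0.264,0],[0.78,0.264,0.1],[0.78,0.264,0.2],[0.78,0.264,0.2],[0.78,0.264,0.2]],"roll":[0,0,0,0,0,0,0,0,0]}'; python3 -c "
from h import *
g=snap('wrist'); ringat(g,.4417,-.1799,.018,(5,110,80),(22,255,255),90)
ringat(g,.4417,-.1799,.018,(5,110,80),(22,255,255),70)
go(.4417,-.1799,.0075,-90)"
```

```text
time_s: 7.4
position: [0.4416, -0.1787, 0.0623]
tool_rot: [[0.001, -1.0, 0.003], [-1.0, -0.001, 0.001], [-0.001, -0.003, -1.0]]
ft_force: [-0.0, 1.3, 0.1]
grip_width: 0.0856
at [[ 0.4432 -0.1823]] px 323 265 axes [87.9 90. ]
at [[ 0.4432 -0.1823]] px 323 265 axes [87.9 90. ]
offset [0.0038 0.0032 0.2231] roll 0.0003 dist mm 56.0 yaw -89.94 t 7.45
```

```bash
python3 -m inch '{"jaw":[1,1,1,1,0,0,0,0,0,0,0,0,0,0,0,0],"offset":[[0.008,0.001,0.12],[0.008,0.001,0.2],[0.008,0.001,0.22],[0.008,0.001,0.22],[0.008,0.001,0.22],[0.008,0.001,0.22],[0.008,0.001,0.22],[0.008,0.001,0.22],[0.008,0.001,0.22],[0.008,0.001,0.22],[0.008,0.001,0.15],[0.008,0.001,0],[0.008,0.001,-0.12],[0.008,0.001,-0.2],[0.008,0.001,-0.2],[0.008,0.001,-0.2]],"roll":[0,0,0,0,0,0,0,0,0,0,0,0,0,0,0,0]}' 40; python3 -c "
from h import *
go(.653,-.0901,.1,-90)"
```

```text
time_s: 8.78
position: [0.442, -0.181, 0.1144]
tool_rot: [[0.001, -1.0, 0.007], [-1.0, -0.001, -0.002], [0.002, -0.007, -1.0]]
ft_force: [-0.5, -0.2, -1.5]
grip_width: 0.0474
offset [-0.363  -0.8439  0.0626] roll 0.0004 dist mm 230.0 yaw -89.94 t 8.7833
```

```bash
python3 -m inch '{"jaw":[0,0,0,0,0,0,0,0,0,0,0],"offset":[[-0.363,-0.844,0],[-0.363,-0.844,0],[-0.363,-0.844,0],[-0.363,-0.844,0],[-0.363,-0.844,0],[-0.363,-0.844,0],[-0.363,-0.844,0.06],[-0.363,-0.844,0.15],[-0.363,-0.844,0.2],[-0.363,-0.844,0.2],[-0.363,-0.844,0.2]],"roll":[0,0,0,0,0,0,0,0,0,0,0]}'; python3 -c "
from h import *
go(.653,-.0901,.011,-90)
g=snap('wrist'); im=g['img'].copy()
a=np.linspace(0,6.28,80)
for p in pix(g,np.c_[.653+.032*np.cos(a),-.0901+.032*np.sin(a),a*0+.003]): cv2.circle(im,(int(p[0]),int(p[1])),1,(255,0,255),-1)
cv2.imwrite('pics/w4.png',im[:,:,::-1])"
```

```text
time_s: 9.7
position: [0.6527, -0.09, 0.0642]
tool_rot: [[0.001, -1.0, 0.004], [-1.0, -0.001, -0.001], [0.001, -0.004, -1.0]]
ft_force: [0.7, 0.8, -0.7]
grip_width: 0.0474
offset [ 2.000e-04 -5.000e-04  2.129e-01] roll 0.0004 dist mm 53.0 yaw -89.94 t 9.7
```

View pics/w4.png

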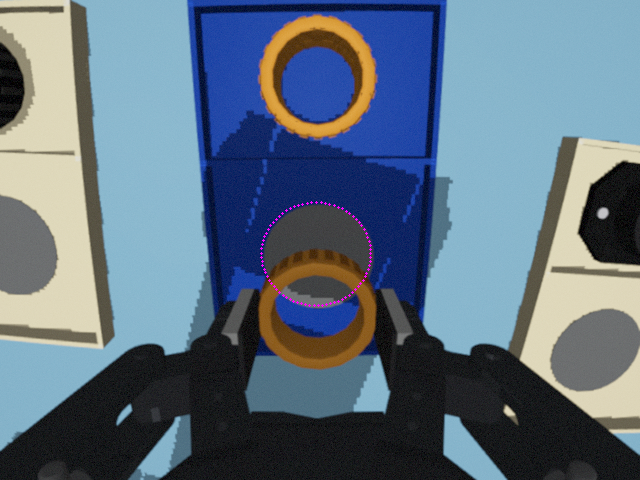

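The brass ring is held at (318,310), and the spot at (316,255) lines up with the overlay. Placing it.

```bash
python3 -m inch '{"jaw":[0,0,0,0,0,0.75,0.75,0.75,0.75,0.75,0.75,0.75,0.75],"offset":[[0,0,0.1],[0,0,0.18],[0,0,0.213],[0,0,0.213],[0,0,0.213],[0,0,0.213],[0,0,0.213],[0,0,0.213],[0,0,0.1],[0,0,0],[0,0,-0.1],[0,0,-0.2],[0,0,-0.2]],"roll":[0,0,0,0,0,0,0,0,0,0,0,0,0]}'
python3 - <<'E'
from h import *
g=snap('top')
def screws(c):
    H=g["hsv"][c[1]-24:c[1]+25,c[0]-24:c[0]+25]; z=.007
    m=((H[...,2]>110)&(H[...,1]<60)).astype(np.uint8)
    n,L,st,ce=cv2.connectedComponentsWithStats(m)
    for i in range(1,n): print(st[i,4],(ce[i]+c-24).round(1),end=' ')
    P=ray(g,[ce[i]+c-24 for i in range(1,n) if st[i,4]<14],.007); print(P.round(4))
    if len(P)>1:
        d=P[0]-P[1]; print("ang",np.degrees(np.arctan2(d[1],d[0])),np.hypot(*d), P.mean(0))
screws(np.array((501,290))); screws(np.array((484,146)))
go(.4297,-.2968,.1)
E
```

```text
time_s: 10.83
position: [0.655, -0.0907, 0.1213]
tool_rot: [[0.001, -1.0, 0.015], [-1.0, -0.001, -0.005], [0.005, -0.015, -1.0]]
ft_force: [0.2, -0.5, 0.8]
grip_width: 0.064
10 [511.8 275.5] 296 [503.  289.7] 11 [488.4 304.5] [[ 0.4536 -0.3185]
 [ 0.4061 -0.275 ]]
ang -42.522955820520934 0.06447044177025875 [ 0.42983732 -0.29675408]
728 [486.9 145. ] 267 [485.8 143.3] 10 [465.  144.8] 3 [460. 148.] 9 [501. 147.] 93 [478.1 169.4] [[ 0.6832 -0.2518]
 [ 0.6775 -0.2425]
 [ 0.6783 -0.3159]]
ang -58.72614223336159 0.010849494236577743 [ 0.6796671  -0.27004878]
offset [0.8241 0.8993 0.0666] roll 0 dist mm 305.0 yaw -89.94 t 10.8833
```

```bash
python3 -m inch '{"jaw":[1,1,1,1,1,1,1,1,1,1,1,1],"offset":[[0.824,0.899,0],[0.824,0.899,0],[0.824,0.899,0],[0.824,0.899,0],[0.824,0.899,0],[0.824,0.899,0],[0.824,0.899,0],[0.824,0.899,0],[0.824,0.899,0.1],[0.824,0.899,0.2],[0.824,0.899,0.2],[0.824,0.899,0.2]],"roll":[0,0,0,0,0,0,0,0,0,0,0,0]}'
python3 - <<'E'
from h import *
g=snap('wrist'); ringat(g,.4297,-.2968,.022,(0,0,140),(180,90,255),45)
go(.4297,-.2968,.0125,-90)
E
```

```text
time_s: 11.88
position: [0.4298, -0.2962, 0.0658]
tool_rot: [[0.001, -1.0, 0.01], [-1.0, -0.001, -0.001], [0.001, -0.01, -1.0]]
ft_force: [0.8, 0.2, 0.0]
grip_width: 0.0851
at [[ 0.4381 -0.2943]] px 312 254 axes [14.9 24.4]
offset [-0.0005  0.0053  0.2176] roll 0.0005 dist mm 54.0 yaw -89.91 t 11.9333
```

```bash
python3 -m inch '{"jaw":[1,1,1,1,0,0,0,0,0,0,0,0,0,0,0],"offset":[[0,0.004,0.12],[0,0.004,0.2],[0,0.004,0.217],[0,0.004,0.217],[0,0.004,0.217],[0,0.004,0.217],[0,0.004,0.217],[0,0.004,0.217],[0,0.004,0.217],[0,0.004,0.217],[0,0.004,0.15],[0,0.004,0],[0,0.004,-0.12],[0,0.004,-0.15],[0,0.004,-0.15]],"roll":[0,0,0,0,0,0,0,0,0,0,0,0,0,0,0]}' 40
python3 - <<'E'
from h import *
g=snap('wrist'); cv2.imwrite('pics/w5.png',g['img'][:,:,::-1])
go(.5863,-.2753,.1,-142.2)
E
```

```text
time_s: 13.18
position: [0.4297, -0.2973, 0.1069]
tool_rot: [[0.002, -1.0, 0.015], [-1.0, -0.002, -0.007], [0.007, -0.015, -1.0]]
ft_force: [-0.2, -0.3, -1.8]
grip_width: 0.0435
offset [-0.0845 -0.6289  0.0275] roll 0.2905 dist mm 159.0 yaw -89.91 t 13.2333
```

View pics/w5.png

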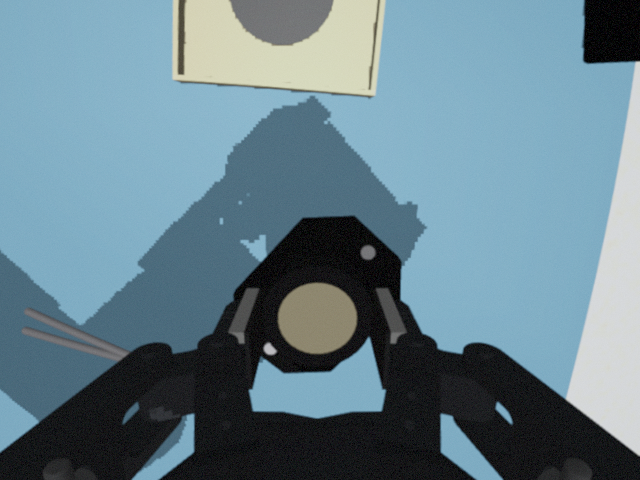

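The shutter is held, with its screws at (368,252) and (269,349). Carrying it over and turning it.

```bash
python3 -m inch '{"jaw":[0,0,0,0,0,0,0,0,0,0,0],"offset":[[-0.02,-0.1,0],[-0.03,-0.2,0],[-0.04,-0.3,0],[-0.05,-0.4,0],[-0.06,-0.5,0],[-0.084,-0.63,0],[-0.084,-0.63,0],[-0.084,-0.63,0],[-0.084,-0.63,0.08],[-0.084,-0.63,0.15],[-0.084,-0.63,0.15]],"roll":[0.29,0.29,0.29,0.29,0.29,0.29,0.29,0.29,0.29,0.29,0.29]}'
python3 - <<'E'
from h import *
g=snap('wrist'); im=g['img'].copy()
a=np.linspace(0,6.28,80)
for p in pix(g,np.c_[.5863+.032*np.cos(a),-.2753+.032*np.sin(a),a*0+.003]): cv2.circle(im,(int(p[0]),int(p[1])),1,(255,0,255),-1)
cv2.imwrite('pics/w6.png',im[:,:,::-1])
go(.5863,-.2753,.0165,-142.2)
E
```

```text
time_s: 14.15
position: [0.5848, -0.274, 0.0637]
tool_rot: [[-0.789, -0.614, 0.005], [-0.614, 0.789, 0.001], [-0.004, -0.002, -1.0]]
ft_force: [-0.1, 1.2, -1.5]
grip_width: 0.0432
offset [ 0.0005 -0.003   0.1979] roll 0.0005 dist mm 49.0 yaw -142.11 t 14.2
```

View pics/w6.png

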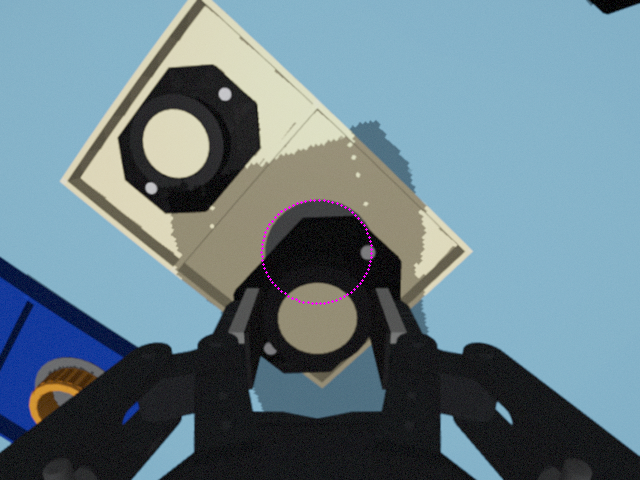

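Run:
```python
from h import *
g=snap('wrist')
for p,z in(([(225,94),(151,188)],.010),([(368,252.5),(269.5,348.5)],.058)):
    P=ray(g,p,z); d=P[0]-P[1]; print(np.degrees(np.arctan2(d[1],d[0])),np.hypot(*d),P.mean(0))
```

```text
-94.57120423879223 0.06551052167607575 [ 0.68100603 -0.28399812]
-94.8541930627298 0.06559469013482604 [ 0.58405106 -0.27226481]
```

Held angle −94.9° against −94.6° for the mate: it matches. Placing it.

```bash
python3 -m inch '{"jaw":[0,0,0,0,0,0.75,0.75,0.75,0.75,0.75,0.75,0.75,0.75],"offset":[[-0.001,-0.01,0.1],[-0.001,-0.01,0.17],[-0.001,-0.01,0.195],[-0.001,-0.01,0.195],[-0.001,-0.01,0.195],[-0.001,-0.01,0.195],[-0.001,-0.01,0.195],[-0.001,-0.01,0.195],[-0.001,-0.01,0.1],[-0.001,-0.01,0],[-0.001,-0.01,-0.1],[-0.001,-0.01,-0.2],[-0.001,-0.01,-0.2]],"roll":[0,0,0,0,0,0,0,0,0,0,0,0,0]}'
python3 - <<'E'
from h import *
go(.4444,.0537,.1,-90)
E
```

```text
time_s: 15.33
position: [0.5894, -0.2781, 0.1239]
tool_rot: [[-0.789, -0.614, 0.018], [-0.614, 0.789, -0.008], [-0.009, -0.018, -1.0]]
ft_force: [0.8, -0.1, 0.3]
grip_width: 0.0637
offset [-0.3567  1.405   0.074 ] roll -0.2894 dist mm 363.0 yaw -142.1 t 15.3333
```

```bash
python3 -m inch '{"jaw":[1,1,1,1,1,1,1,1,1],"offset":[[-0.25,1,0],[-0.25,1,0],[-0.25,1,0],[-0.25,1,0],[-0.25,1,0],[-0.25,1,0],[-0.25,1,0],[-0.25,1,0],[-0.25,1,0]],"roll":[-0.29,-0.29,-0.29,-0.29,-0.29,-0.29,-0.29,-0.29,-0.29]}'
python3 - <<'E'
from h import *
g=snap('top'); cv2.imwrite('pics/t2.png',g['img'][:,:,::-1])
go(.4444,.0537,.07,-90)
E
```

```text
time_s: 16.08
position: [0.485, -0.0417, 0.1204]
tool_rot: [[0.004, -1.0, 0.019], [-1.0, -0.004, -0.009], [0.009, -0.019, -1.0]]
ft_force: [-0.8, -0.1, 1.0]
grip_width: 0.0857
offset [-0.3856  0.1668  0.1948] roll 0.0003 dist mm 116.0 yaw -89.94 t 16.1333
```

View pics/t2.png

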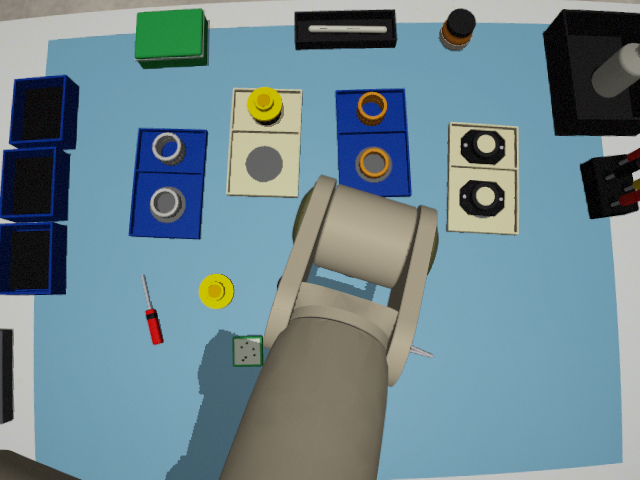

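Steel (167,203), brass (373,163) and shutter (484,198) are in place. Next, the lens cell.

```bash
python3 -m inch '{"jaw":[1,1,1,1,1,1,1,1],"offset":[[-0.386,0.167,0],[-0.386,0.167,0],[-0.386,0.167,0],[-0.386,0.167,0.1],[-0.386,0.167,0.19],[-0.386,0.167,0.19],[-0.386,0.167,0.19],[-0.386,0.167,0.19]],"roll":[0,0,0,0,0,0,0,0]}'
python3 - <<'E'
from h import *
g=snap('wrist'); im=g['img'].copy(); ringat(g,.4444,.0537,.034,(115,60,30),(150,255,255),60)
go(.4444,.0537,.0105,-90)
E
```

```text
time_s: 16.8
position: [0.445, 0.0533, 0.072]
tool_rot: [[-0.001, -1.0, 0.02], [-1.0, 0.0, -0.009], [0.009, -0.02, -1.0]]
ft_force: [0.2, -0.4, 0.6]
grip_width: 0.0857
at [[0.4436 0.0525]] px 317 275 axes [69.1 72.9]
offset [-0.0038  0.008   0.2467] roll -0.0001 dist mm 62.0 yaw -90.02 t 16.85
```

```bash
python3 -m inch '{"jaw":[1,1,1,1,1,0,0,0,0,0,0,0,0,0,0,0,0],"offset":[[0,0.009,0.12],[0,0.009,0.2],[0,0.009,0.245],[0,0.009,0.245],[0,0.009,0.245],[0,0.009,0.245],[0,0.009,0.245],[0,0.009,0.245],[0,0.009,0.245],[0,0.009,0.245],[0,0.009,0.245],[0,0.009,0.2],[0,0.009,0.1],[0,0.009,0],[0,0.009,-0.1],[0,0.009,-0.15],[0,0.009,-0.15]],"roll":[0,0,0,0,0,0,0,0,0,0,0,0,0,0,0,0,0]}' 40
python3 - <<'E'
from h import *
go(.6594,.099,.1,-90)
E
```

```text
time_s: 18.27
position: [0.4432, 0.0536, 0.1123]
tool_rot: [[-0.0, -1.0, 0.026], [-1.0, 0.0, -0.01], [0.01, -0.026, -1.0]]
ft_force: [-0.0, -0.3, -2.4]
grip_width: 0.0484
offset [-0.1824 -0.8632  0.07  ] roll -0.0001 dist mm 221.0 yaw -90.02 t 18.2667
```

```bash
python3 -m inch '{"jaw":[0,0,0,0,0,0,0,0,0,0,0],"offset":[[-0.182,-0.863,0],[-0.182,-0.863,0],[-0.182,-0.863,0],[-0.182,-0.863,0],[-0.182,-0.863,0],[-0.182,-0.863,0],[-0.182,-0.863,0.05],[-0.182,-0.863,0.13],[-0.182,-0.863,0.19],[-0.182,-0.863,0.19],[-0.182,-0.863,0.19]],"roll":[0,0,0,0,0,0,0,0,0,0,0]}'
python3 - <<'E'
from h import *
g=snap('wrist'); im=g['img'].copy()
a=np.linspace(0,6.28,80)
for p in pix(g,np.c_[.6594+.032*np.cos(a),.099+.032*np.sin(a),a*0+.003]): cv2.circle(im,(int(p[0]),int(p[1])),1,(255,0,255),-1)
cv2.imwrite('pics/w7.png',im[:,:,::-1])
go(.6594,.099,.0145,-90); print(observe()["tool_rot"],observe()["position"])
E
```

```text
time_s: 19.18
position: [0.6594, 0.0986, 0.0685]
tool_rot: [[-0.0, -1.0, 0.023], [-1.0, -0.0, -0.01], [0.01, -0.023, -1.0]]
ft_force: [0.0, 0.3, -0.5]
grip_width: 0.0487
offset [-0.0038  0.0085  0.2212] roll -0.0001 dist mm 55.0 yaw -90.02 t 19.2333
[[-3.13160375e-04 -9.99674772e-01  2.55000417e-02]
 [-9.99953529e-01  6.73402307e-05 -9.64027804e-03]
 [ 9.63542558e-03 -2.55018757e-02 -9.99628337e-01]] [0.66011157 0.09859384 0.06983274]
```

View pics/w7.png

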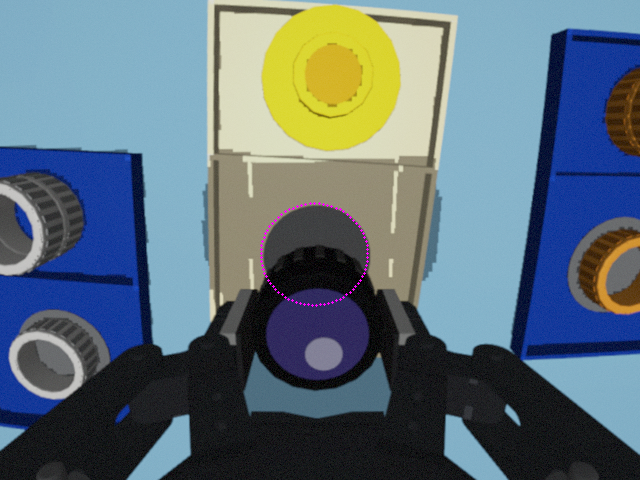

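The lens cell is held at (318,330) and the spot at (315,254) is confirmed. Placing it.

```bash
python3 -m inch '{"jaw":[0,0,0,0,0,0,0.75,0.75,0.75,0.75,0.75,0.75,0.75,0.75,0.75],"offset":[[-0.004,0.008,0.1],[-0.004,0.008,0.18],[-0.004,0.008,0.215],[-0.004,0.008,0.222],[-0.004,0.008,0.222],[-0.004,0.008,0.222],[-0.004,0.008,0.222],[-0.004,0.008,0.222],[-0.004,0.008,0.222],[-0.004,0.008,0.14],[-0.004,0.008,0.05],[-0.004,0.008,-0.05],[-0.004,0.008,-0.15],[-0.004,0.008,-0.18],[-0.004,0.008,-0.18]],"roll":[0,0,0,0,0,0,0,0,0,0,0,0,0,0,0]}'
python3 - <<'E'
from h import *
go(.442,.1816,.1,-90)
E
```

```text
time_s: 20.48
position: [0.6579, 0.1001, 0.1173]
tool_rot: [[-0.0, -1.0, 0.03], [-1.0, -0.0, -0.01], [0.01, -0.03, -0.999]]
ft_force: [-0.4, -0.9, 0.2]
grip_width: 0.0636
offset [-0.3264  0.8653  0.0397] roll -0.0001 dist mm 231.0 yaw -90.01 t 20.4833
```

```bash
python3 -m inch '{"jaw":[1,1,1,1,1,1,1,1,1,1,1],"offset":[[-0.326,0.865,0],[-0.326,0.865,0],[-0.326,0.865,0],[-0.326,0.865,0],[-0.326,0.865,0],[-0.326,0.865,0],[-0.326,0.865,0.08],[-0.326,0.865,0.17],[-0.326,0.865,0.17],[-0.326,0.865,0.17],[-0.326,0.865,0.17]],"roll":[0,0,0,0,0,0,0,0,0,0,0]}'
python3 - <<'E'
from h import *
g=snap('wrist'); ringat(g,.442,.1816,.008,(20,110,50),(35,255,255),70)
t=snap('top'); ringat(t,.6594,.099,.037,(115,60,40),(150,255,255),28)
go(.442,.1816,.0145,-90)
E
```

```text
time_s: 21.4
position: [0.4433, 0.1811, 0.0676]
tool_rot: [[-0.001, -1.0, 0.03], [-1.0, 0.0, -0.01], [0.01, -0.03, -0.999]]
ft_force: [0.3, 1.3, 0.3]
grip_width: 0.0854
at [[0.4424 0.1815]] px 314 262 axes [ 97. 100.]
at [[0.6598 0.0998]] px 261 158 axes [22.4 22.9]
offset [-0.0041  0.0133  0.2141] roll -0.0002 dist mm 54.0 yaw -90.03 t 21.5
```

```bash
python3 -m inch '{"jaw":[1,1,1,1,0,0,0,0,0,0,0,0,0,0,0,0,0],"offset":[[-0.004,0.012,0.12],[-0.004,0.012,0.19],[-0.004,0.012,0.212],[-0.004,0.012,0.212],[-0.004,0.012,0.212],[-0.004,0.012,0.212],[-0.004,0.012,0.212],[-0.004,0.012,0.212],[-0.004,0.012,0.212],[-0.004,0.012,0.212],[-0.004,0.012,0.212],[-0.004,0.012,0.212],[-0.004,0.012,0.15],[-0.004,0.012,0],[-0.004,0.012,-0.12],[-0.004,0.012,-0.2],[-0.004,0.012,-0.2]],"roll":[0,0,0,0,0,0,0,0,0,0,0,0,0,0,0,0,0]}' 30
python3 - <<'E'
from h import *
go(.6598,.0998,.1,-90)
E
```

```text
time_s: 22.92
position: [0.4407, 0.183, 0.122]
tool_rot: [[-0.0, -0.999, 0.039], [-1.0, 0.0, -0.008], [0.008, -0.039, -0.999]]
ft_force: [1.0, 0.0, -0.2]
grip_width: 0.0298
offset [ 0.3318 -0.8724  0.1251] roll -0.0001 dist mm 235.0 yaw -90.02 t 22.9167
```

```bash
python3 -m inch '{"jaw":[0,0,0,0,0,0,0,0,0,0,0],"offset":[[0.332,-0.872,0],[0.332,-0.872,0],[0.332,-0.872,0],[0.332,-0.872,0],[0.332,-0.872,0],[0.332,-0.872,0],[0.332,-0.872,0.05],[0.332,-0.872,0.12],[0.332,-0.872,0.16],[0.332,-0.872,0.16],[0.332,-0.872,0.16]],"roll":[0,0,0,0,0,0,0,0,0,0,0]}'
python3 - <<'E'
from h import *
g=snap('wrist'); im=g['img'].copy()
a=np.linspace(0,6.28,80)
for p in pix(g,np.c_[.6598+.025*np.cos(a),.0998+.025*np.sin(a),a*0+.037]): cv2.circle(im,(int(p[0]),int(p[1])),1,(255,0,255),-1)
cv2.imwrite('pics/w8.png',im[:,:,::-1])
go(.6598,.0998,.052,-90); s=observe(); print(s["tool_rot"],s["position"]);
ringat(g,s['position'][0],s['position'][1],s['position'][2]-.0065,(20,110,50),(35,255,255),75)
E
```

```text
time_s: 23.83
position: [0.6596, 0.0998, 0.0907]
tool_rot: [[-0.0, -0.999, 0.038], [-1.0, -0.0, -0.008], [0.008, -0.038, -0.999]]
ft_force: [0.8, -0.4, 0.2]
grip_width: 0.0295
offset [-0.001   0.0073  0.1586] roll -0.0 dist mm 40.0 yaw -90.0 t 23.8833
[[-4.12312502e-05 -9.99214141e-01  3.96370911e-02]
 [-9.99965087e-01 -2.90012143e-04 -8.35111851e-03]
 [ 8.35605095e-03 -3.96360515e-02 -9.99179243e-01]] [0.66004013 0.09987139 0.09169443]
at [[0.6629 0.0994]] px 317 293 axes [114.3 126.7]
```

View pics/w8.png

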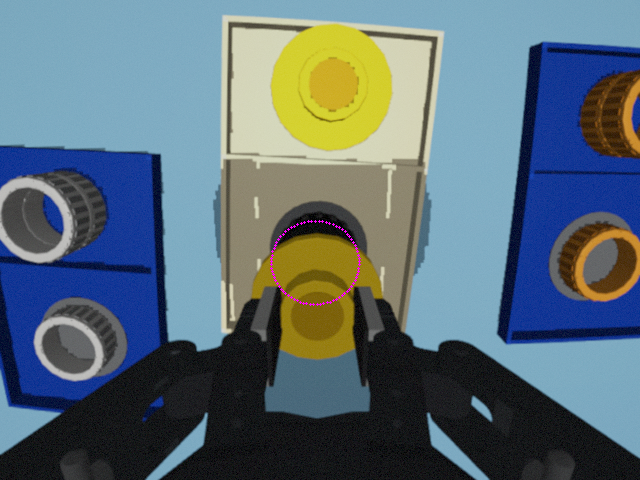

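Run:
```python
from h import *
g=snap('wrist'); s=observe(); print(s["position"])
m=cv2.inRange(g["hsv"],np.array((20,110,40)),np.array((35,255,255)))[:,317]; r=np.where(m[200:400])[0]+200; print(r.min(),r.max())
P=ray(g,[(317,r.min()),(317,r.max())],s["position"][2]-.0066); print(P,P.mean(0))
go(.6598,.0998,.052,-90)
```

```text
[0.66023354 0.09988266 0.09219582]
233 358
[[0.69041918 0.09936394]
 [0.63017635 0.099322  ]] [0.66029777 0.09934297]
offset [-0.001   0.0083  0.1606] roll -0.0 dist mm 40.0 yaw -90.0 t 23.9333
```

Cap centre measures (0.6603, 0.0993) with a 60.2 mm chord, so it's level and centred in the grip. Setting it down.

```bash
python3 -m inch '{"jaw":[0,0,0,0,0,0,0.7,0.7,0.7,0.7,0.7,0.7,0.7,0.7,0.7],"offset":[[-0.001,0.007,0.08],[-0.001,0.007,0.13],[-0.001,0.007,0.155],[-0.001,0.007,0.162],[-0.001,0.007,0.162],[-0.001,0.007,0.162],[-0.001,0.007,0.162],[-0.001,0.007,0.162],[-0.001,0.007,0.162],[-0.001,0.007,0.162],[-0.001,0.007,0.06],[-0.001,0.007,-0.05],[-0.001,0.007,-0.15],[-0.001,0.007,-0.25],[-0.001,0.007,-0.25]],"roll":[0,0,0,0,0,0,0,0,0,0,0,0,0,0,0]}'
python3 - <<'E'
from h import *
go(.45,.03,.2,-90)
E
```

```text
time_s: 25.18
position: [0.6578, 0.1007, 0.1604]
tool_rot: [[0.0, -0.999, 0.05], [-1.0, -0.001, -0.009], [0.009, -0.05, -0.999]]
ft_force: [1.5, -0.8, 1.1]
grip_width: 0.0596
offset [ 0.2842  0.8223 -0.1973] roll 0.0 dist mm 223.0 yaw -89.99 t 25.1833
```

```bash
python3 -m inch '{"jaw":[1,1,1,1,1,1,1,1,1],"offset":[[0.28,0.82,-0.2],[0.28,0.82,-0.2],[0.28,0.82,-0.2],[0.28,0.82,-0.2],[0.28,0.82,-0.2],[0.28,0.82,-0.2],[0.28,0.82,-0.2],[0.28,0.82,-0.2],[0.28,0.82,-0.2]],"roll":[0,0,0,0,0,0,0,0,0]}'
python3 - <<'E'
from h import *
g=snap('top'); S=(0,0,110),(180,45,255); Y=(20,110,50),(35,255,255)
for n,x,y,z,c,r in(("steel",.5931,.2676,.021,S,20),("brass",.653,-.0901,.021,((5,110,80),(22,255,255)),22),("shut",.5863,-.2753,.025,((0,0,140),(180,80,255)),14),("cap",.6594,.099,.045,Y,24)):
    print(n,x,y); ringat(g,x,y,z,*c,r)
s=snap('scene')
a=cv2.resize(g['img'][75:245,120:530],(800,332)); b=cv2.resize(s['img'][180:420,160:480],(357,268)); b2=cv2.resize(g['img'][250:360,120:540],(443,268)[0:1]+(116,))
o=np.zeros((600,800,3),np.uint8); o[:332]=a; o[332:,:357]=b; o[332:448,357:]=b2
cv2.imwrite('pics/fin.png',o[:,:,::-1])
E
```

```text
time_s: 25.93
position: [0.4514, 0.0311, 0.2005]
tool_rot: [[0.0, -0.999, 0.05], [-1.0, -0.001, -0.009], [0.009, -0.05, -0.999]]
ft_force: [0.4, 0.1, 0.5]
grip_width: 0.0855
steel 0.5931 0.2676
at [[0.5938 0.268 ]] px 164 202 axes [26.9 28.6]
brass 0.653 -0.0901
at [[ 0.6516 -0.0894]] px 374 162 axes [28.5 29.1]
shut 0.5863 -0.2753
at [[ 0.5885 -0.2748]] px 485 196 axes [17.1 18.3]
cap 0.6594 0.099
at [[0.6584 0.1   ]] px 260 158 axes [35.  35.5]
```

View pics/fin.png

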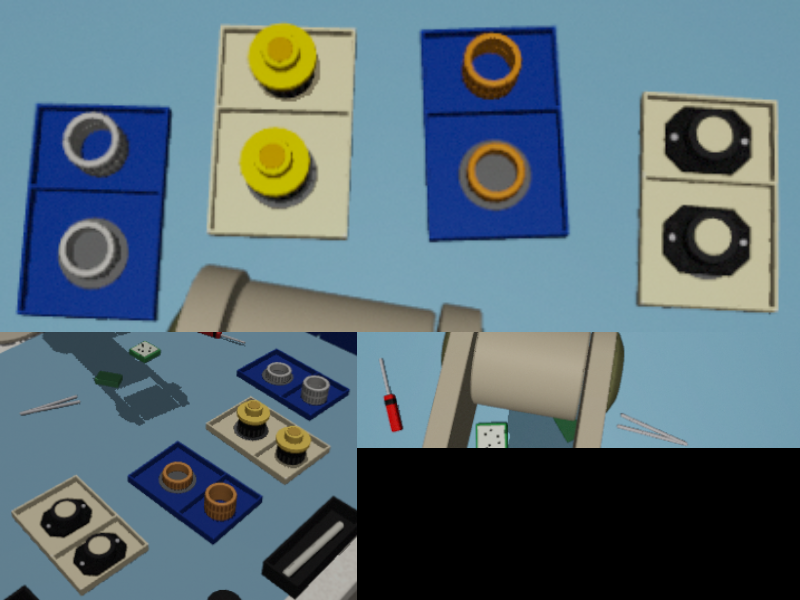

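All parts are in their bays and the cap is level on the lens cell, each measured within about 2 mm of its target. The screwdriver is untouched.

```bash
python3 -c "
from rig import *
print(close_job())"
```

```text
the job is handed in; nothing more can be done
None
```

The job is done and handed in after about 26 s of robot time. I placed the steel ring, brass ring, shutter plate and lens cell on their spots in that order, then set the cap on the lens cell with its grip upward.

**Last checks:** the final top-camera measurement put each part close to its spot's centre:

| Part | Offset from the spot's centre |
|---|---|
| Steel ring | 1 mm |
| Brass ring | 1.5 mm |
| Shutter plate | 2 mm |
| Cap (on the lens cell) | 1.5 mm |

- **Lens cell:** measured about 1 mm from its spot before the cap went on. The final pictures show it standing with the cap level on top.
- **Shutter plate:** its angle matched the plate already in the tray to 0.3° just before release. In the final picture the two look aligned.
- **Screwdriver:** it lies where it was.

**Failed or off:**
- One wrist-camera measurement of the shutter plate picked out only part of the cream disc. I ignored it and used the top-camera values.
- At the first grasp the fingertips touched the mat with about 13 N, so I gripped the other parts slightly higher.
- The tool drifted to nearly 3° of tilt by the end, about 2° when the cap was set down. I saw no effect on the placed parts.

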